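# Raise the scanner stand until its lock button clicks out

## Task

Get the barcode station ready: take the scanner stand (the telescoping stand with the crossbar and scanner head on top) by its crossbar and pull its mast straight up until the spring lock button clicks out through the slot in the tube, then let go so that it stands locked at working height. Leave the other telescoping stand, the one with the round dish on top, as it is.

Things in the scene. Friction and masses are not known exactly. Their poses are not given: they have to be found in the camera images.
- scan_grip (a point): Centre of the scanner stand's grey crossbar, the place to grip. Bar 24 mm wide (x), 18 high (z, up), along y from -60 to +45 mm; white scanner head 56x36x46 mm on its +y end (y +45 to +81, z -37 to +9). Under the bar's middle: an 18 mm square mast; the mouth of the 26 mm square outer tube is 52 mm or more below. 217 mm over the table with the mast down. Base 110 mm square, fixed to the bench.
- scan_mast (a joint): How far the scanner stand's mast is pulled out, m: 0 fully down, lock button clicks out at 0.090, solid end stop at 0.105; starts between 0 and 0.03. A straight upward pull of 6 to 10 N moves it; friction holds it where it is left; once the button is out it cannot sink below 0.090. The crossbar rises with it.
- scan_button (a joint): Lock button of the scanner stand, m: 0 held in the tube, 0.009 clicked out. A steel pin head 11 mm across; its spring pushes it out by itself, 5 mm proud, through the slot in the outer tube's +x face (away from the robot), 120 to 146 mm above the table.
- dish_top (a point): Centre of the upper face of the round grey dish (96 mm across, rim 10 mm higher) on top of the other telescoping stand, which has the same base, tube and mast but no crossbar or scanner. 220 to 250 mm above the table at the start. To be left alone.
Not all that is in view belongs to the job. What is shaped like the part that bears scan_grip but green is not meant.

How it is judged (in metres and radians):
At the end, for the whole second after the job is handed in: The scanner stand's mast is pulled out at least 85 mm (it clicks at 90) and at rest, its lock button is out by more than 6 of its 9 mm, and the dish on the other stand is within 12 mm of where it was (value of joint scan_mast above 0.085 m and value of joint scan_button above 0.006 m and velocity of joint scan_mast between -0.01 and 0.01 m/s and distance of dish_top from where it was at the start of the episode below 0.012 m); the robot touches nothing.
It fails at once if the dish stand's mast is raised or pushed down by more than 12 mm (distance of dish_top from where it was at the start of the episode above 0.012 m).
It also fails if it takes over 38 s, if anything falls off the work surface, if the arm or the gripper's body presses on something with over 40 N, if the wrist force passes 120 N, or if a joint passes its speed limit or range.

## Robot

A 7-joint arm with a two-finger parallel gripper is mounted at the origin on the work surface. World frame = base frame: x ahead of the robot, y to its left, z up, the work surface at z = 0. Lengths are in mm, angles in rad, forces in N, time in s.
With the tool pointing down it reaches from about 350 to 900 mm from the base axis. Payload 8.1 kg.
Tool frame: the origin (TCP) lies at the centre of the arm's flange, where the gripper is bolted on; the fingertips stand 173 mm ahead of it and the grasp point (between the pads) lies 155 mm ahead of it; z points along the fingers, x is the direction in which the jaws open and shut, and the axes are right-handed (so a half turn about z gives the same grasp; the last joint's range is limited). The gripper opens to 85 mm and grips with 20 to 120 N. Pads are 22 mm wide; open, the fingers measure 114 mm over their backs; the gripper's body (76 mm by 85 mm) begins 54 mm behind the grasp point. The pads swing forward as they close: fully open they stand 13 mm farther back than shut.
Start: joints at [-1.27, 0.434, 0.025, 1.573, -0.012, 1.134, -0.075], TCP at [245.596, 574.731, 404.723] pointing down, gripper open.
Joint ranges: [-2.62, 2.62], [-0.44, 2.09], [-1.27, 1.32], [0.08, 2.57], [-1.32, 4.46], [0.12, 2], [-2.74, 2.74]. Speed limits (rad/s): [2.22, 2.22, 3.01, 3.01, 3.14, 3.14, 3.14].

## Interface

Orientations are given as a unit quaternion [x, y, z, w].
In Python, from bench import ctrl, viewer gives the robot as it stands.
- The arm moves only by the shell command python3 -m crank 'ROWS' [FORCE]. ROWS is JSON, a list of rows, each a list of 3 entries, a list of its own where there are three numbers: the shift along the tool's x, y, z normalised to -1 to 1, where 1 is 0.04 m, then the turn, a rotation vector about the tool's x, y, z normalised to -1 to 1, where 1 is 0.12 rad, then the closure, from 0 (fully open) to 1 (shut). In form: [[[tx, ty, tz], [ax, ay, az], grip], ...]. A call has 1 to 12 rows; each row shifts and turns the commanded pose from where the row before left it, along the tool's axes as they then stand; what a row does not reach is not made up. A row lasts 1/12 s, in which the tool goes at most 41.7 mm and 7.16 degrees, less where a joint would pass 70% of its speed; a pose out of reach is approached as far as the arm can. A call with a number of a shift or a turn outside -1 to 1 is refused whole. A call with a gripper value outside its range is refused whole. The fingers move at their own pace and stop on an object; FORCE is the grip in N (left out, the last holds). Time passes only in rows, so rows that do not move let the fingers close. It gives the time, the measured TCP pose, the force and the opening at its end, in the units of the state.
- ctrl.observe(): the state, without advancing time (a new reading comes with each control period).
- viewer.snapshot(name): name is "scene" or "top"; returns a dict with "frame" (384x512x3 uint8, blue, green, red), "intrinsics" (3x3 intrinsics, pixels), "k1" (the pictures are not rectified: a ray, as slopes to the right and down, at radius r is drawn at 1 + k1 r^2 times it, then the intrinsics apply), "extrinsics" (4x4, takes a point from world to camera coordinates). Camera axes: x right, y up, looking along -z (the intrinsics and any distortion apply to the point x, -y, -z); pixel columns grow to the right and rows downward; lengths in mm; the calibration is good to about 2 mm. A picture is of the moment at which its call begins. There is no depth.
- ctrl.job_done(): hands the job in, once; it reports no verdict.
The state is a dict: "time": time; "qpos": joint angles; "joint_velocities": joint speeds; "tau": joint torques, N m; "ee_pos": TCP position; "orientation": TCP orientation; "force": force on the tool from outside, world axes, zero at the start; "moment": the same for the moment, N m; "grip_width": opening from 0.0 (shut) to 1.0 (fully open).
Only numpy, scipy, OpenCV 4.12 (cv2) and the standard library are available. Lean on these libraries where they do the work, as an engineer would, in place of code of your own. Each camera call takes 0.05 s, during which the arm holds its last target. There are 200 camera calls.

## Working session

There is one attempt and no reset: what is moved stays moved. The work goes in short steps, Python scripts to look and compute and a shell command to move; the robot and the scene stay as the last step left them, time stands still between calls to the robot, and variables do not carry over. Pictures are saved under pics/ and viewed, about 8 in all and at most 12, crops included, and the job is handed in when it is done.

```bash
ls; mkdir -p pics; cat > h.py <<'E'
import numpy as np, cv2
from bench import ctrl, viewer
def snap(name, fn=None):
    s=viewer.snapshot(name)
    if fn: cv2.imwrite('pics/'+fn, s['frame'])
    return s
def ray(s,u,v):
    K=np.array(s['intrinsics']);T=np.array(s['extrinsics'])
    d=np.array([(u-K[0,2])/K[0,0],(v-K[1,2])/K[1,1]]);r=d.copy()
    for _ in range(30): r=d/(1+s['k1']*(r@r))
    R=T[:3,:3]; c=-R.T@T[:3,3]
    w=R.T@np.array([r[0],-r[1],-1]); return c,w/np.linalg.norm(w)
def onz(s,u,v,z):
    c,w=ray(s,u,v); return c+w*(z-c[2])/w[2]
def tri(a,b):
    (c1,w1),(c2,w2)=a,b
    A=np.array([w1,-w2]).T; t=np.linalg.lstsq(A,c2-c1,rcond=None)[0]
    p,q=c1+t[0]*w1,c2+t[1]*w2; return (p+q)/2,np.linalg.norm(p-q)
E
python3 - <<'E'
from h import *
a=snap('scene');b=snap('top')
cv2.imwrite('pics/s0.png',cv2.resize(a['frame'],(800,600),interpolation=cv2.INTER_CUBIC));cv2.imwrite('pics/t0.png',cv2.resize(b['frame'],(800,600),interpolation=cv2.INTER_CUBIC))
for s in(a,b):
    T=np.array(s['extrinsics']);print(-T[:3,:3].T@T[:3,3],s['k1'],s['intrinsics'])
print(ctrl.observe())
E
```

```text
pics
[ 716.9987027  -253.66196167  827.13530417] -0.10699258778644363 [[354.22347655   0.         251.79011922]
 [  0.         354.22347655 189.99342836]
 [  0.           0.           1.        ]]
[ 306.8906702    28.37376593 1180.59983081] -0.10749795158521265 [[461.87911432   0.         254.10624896]
 [  0.         461.87911432 199.50345275]
 [  0.           0.           1.        ]]
{'time': 0.1, 'qpos': array([-1.26961738,  0.43517799,  0.02498325,  1.57399566, -0.0116222 ,
        1.13398958, -0.0750965 ]), 'joint_velocities': array([ 0.00045853, -0.00133161,  0.00012476, -0.00401446, -0.00088874,
       -0.00095351, -0.00054501]), 'tau': array([ 1.66944908e-03, -6.71748018e+01,  1.02729790e+00, -3.16904461e+01,
        1.56979426e-02,  7.19242642e-03,  2.96691098e-05]), 'ee_pos': array([245.50980203, 574.54409376, 403.99307368]), 'orientation': array([ 8.34557579e-01,  5.50920265e-01, -5.61335029e-04,  4.39063227e-04]), 'force': array([-0.1824267 ,  0.37138492,  0.25752821]), 'moment': array([-0.0269284 ,  0.01132197, -0.00081284]), 'grip_width': 1.000822598444888}
```

View pics/s0.png

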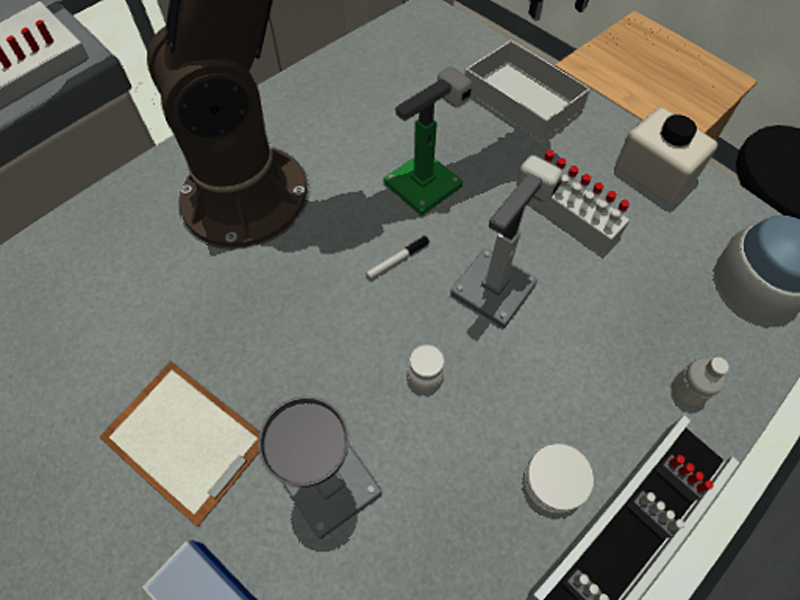

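View pics/t0.png

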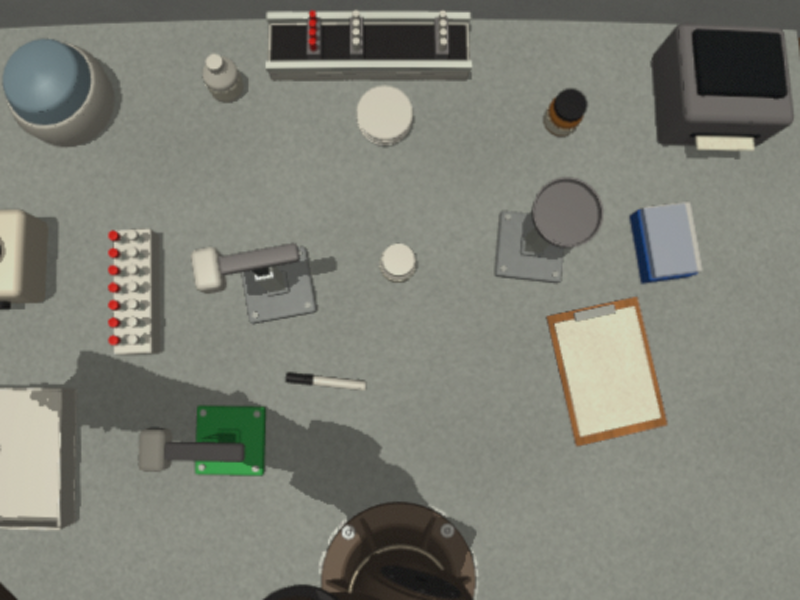

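The scene view shows the scanner stand's bar at about (490–540, 180–230) with its head at (541,173). In the top view the bar runs from (222,262) to (297,253). The dish is at (567,213) in the top view and the green decoy at (230,440). Next I enlarge the bar in both views.

```bash
python3 - <<'E'
from h import *
a=snap('scene');b=snap('top')
# crop scene 300..370 x 90..190 ; top 115..215 x 145..215
A=cv2.resize(a['frame'][90:190,300:370],None,fx=5.5,fy=5.5,interpolation=cv2.INTER_CUBIC)
B=cv2.resize(b['frame'][145:215,120:200],None,fx=5,fy=5,interpolation=cv2.INTER_CUBIC)
c=np.zeros((550,800,3),np.uint8);c[:A.shape[0],:A.shape[1]]=A;c[:B.shape[0],400:]=B
cv2.imwrite('pics/z.png',c)
E
```

```text
(no output)
```

View pics/z.png

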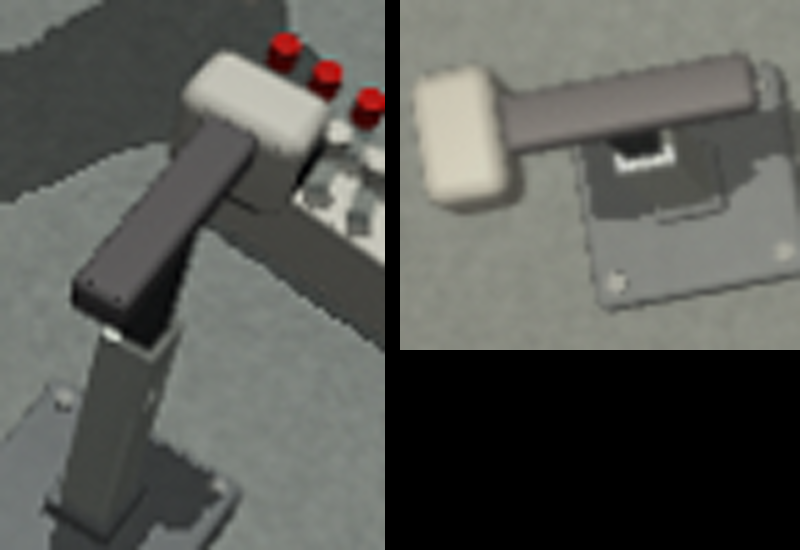

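```bash
python3 - <<'E'
from h import *
a=snap('scene');b=snap('top')
S=lambda X,Y:ray(a,300+X/5.5-.4,90+Y/5.5-.4)
P=lambda X,Y:(120+(X-400)/5-.4,145+Y/5-.4)
sc=dict(pe=(133,307),me=(73,287),pf=(257,150),mf=(203,122))
tp=dict(pe=(750,57),me=(754,103),pf=(503,96),mf=(508,147))
for k in sc:
    print(k,tri(S(*sc[k]),ray(b,*P(*tp[k]))))
for z in(226,236,246,256):
    p=[onz(b,*P(*tp[k]),z) for k in('pe','me','pf','mf')]
    n=(p[0]+p[1])/2;f=(p[2]+p[3])/2;d=n-f
    print(z,n.round(1),f.round(1),np.linalg.norm(d),'width',np.linalg.norm(p[0]-p[1]),'dir',np.degrees(np.arctan2(d[0],-d[1])))
# top-view dish
print(onz(b,567*.64,213*.64,245))
# base corners z~? top view bolts
for q in((618,282),(785,250),(765,80)): print(onz(b,*P(*q),10))
E
```

```text
pe (array([496.47580976, 134.77344244, 249.7898208 ]), np.float64(6.828568473284623))
me (array([475.60438943, 131.00631255, 245.72721645]), np.float64(0.05561396190689062))
pf (array([479.74030231, 234.50786754, 244.96329728]), np.float64(0.012100357966079422))
mf (array([457.19274502, 230.70606574, 245.83009315]), np.float64(3.236010192613928))
226 [489.  134.1 226. ] [472.4 237.5 226. ] 104.69521787282306 width 19.675378810160147 dir 9.105037180303972
236 [487.1 133.  236. ] [470.7 235.3 236. ] 103.59847330516286 width 19.469267535307875 dir 9.105037180303977
246 [485.2 131.9 246. ] [468.9 233.1 246. ] 102.50172873750267 width 19.263156260455663 dir 9.105037180303945
256 [483.3 130.8 256. ] [467.2 230.9 256. ] 101.40498416984244 width 19.05704498560333 dir 9.10503718030395
[ 534.98168044 -228.61531692  245.        ]
[426.48408979 225.9441511   10.        ]
[442.08692771 140.85294868  10.        ]
[530.10611372 151.30975685  10.        ]
```

Triangulated bar: top at z≈246 (mast out by about 20 mm), centre about (477, 189.5, 237), yaw about 10°. I'll raise the tool first, then turn it by 0.99 rad about tool z.

```bash
cat > go.py <<'E'
import sys
from h import *
from scipy.spatial.transform import Rotation as Ro
t=np.array([float(v) for v in sys.argv[1:4]]);yaw=np.radians(float(sys.argv[4]))
s=ctrl.observe();R=Ro.from_quat(s['orientation'])
x=np.array([np.cos(yaw),np.sin(yaw),0]);z=np.array([0,0,-1]);G=Ro.from_matrix(np.array([x,np.cross(z,x),z]).T)
print('t',s['time'],'pos',s['ee_pos'].round(1),'F',s['force'].round(1),'w',s['grip_width'],'shift(units)',(R.inv().apply(t-s['ee_pos'])/40).round(3),'turn',((R.inv()*G).as_rotvec()/.12).round(3))
E
python3 -m crank '[[[0,0,-1],[0,0,0],0],[[0,0,-1],[0,0,0],0],[[0,0,0],[0,0,1],0],[[0,0,0],[0,0,1],0],[[0,0,0],[0,0,1],0],[[0,0,0],[0,0,1],0],[[0,0,0],[0,0,1],0],[[0,0,0],[0,0,1],0],[[0,0,0],[0,0,1],0],[[0,0,0],[0,0,1],0],[[0,0,0],[0,0,0.3],0],[[0,0,0],[0,0,0],0]]' 30
python3 go.py 477 189.5 480 10
```

```text
time: 1.3
ee_pos: [245.4, 574.8, 484.6]
orientation: [0.996, 0.085, -0.0, 0.0]
force: [0.9, -0.7, 0.0]
grip_width: 1.0
t 1.3 pos [245.4 574.8 484.6] F [ 0.9 -0.7  0. ] w 0.9996429106440748 shift(units) [ 4.084 10.47   0.117] turn [ 0.001  0.    -0.043]
```

```bash
python3 -m crank '[[[0.34,0.87,0],[0,0,0],0],[[0.34,0.87,0],[0,0,0],0],[[0.34,0.87,0],[0,0,0],0],[[0.34,0.87,0],[0,0,0],0],[[0.34,0.87,0],[0,0,0],0],[[0.34,0.87,0],[0,0,0],0],[[0.34,0.87,0],[0,0,0],0],[[0.34,0.87,0],[0,0,0],0],[[0.34,0.87,0],[0,0,0],0],[[0.34,0.87,0],[0,0,0],0],[[0.34,0.87,0],[0,0,0],0],[[0.34,0.87,0],[0,0,0],0]]'
python3 -m crank '[[[0,0,0],[0,0,0],0],[[0,0,0],[0,0,0],0]]'
python3 go.py 477 189.5 450 10
python3 - <<'E'
from h import *
a=snap('scene');b=snap('top')
A=cv2.resize(a['frame'][40:210,250:400],None,fx=2.6,fy=2.6,interpolation=cv2.INTER_CUBIC)
B=cv2.resize(b['frame'][100:240,80:230],None,fx=2.6,fy=2.6,interpolation=cv2.INTER_CUBIC)
c=np.zeros((450,790,3),np.uint8);c[:A.shape[0],:A.shape[1]]=A;c[:B.shape[0],400:]=B
cv2.imwrite('pics/z2.png',c)
E
```

```text
time: 2.3
ee_pos: [478.0, 189.2, 485.0]
orientation: [0.996, 0.087, 0.0, -0.0]
force: [0.6, 0.8, 0.2]
grip_width: 0.999
time: 2.47
ee_pos: [478.4, 188.6, 484.9]
orientation: [0.996, 0.084, 0.0, 0.0]
force: [-0.7, 1.6, 0.8]
grip_width: 0.998
t 2.4667 pos [478.4 188.6 484.9] F [-0.7  1.6  0.8] w 0.9978449620014394 shift(units) [-0.031 -0.027  0.874] turn [ 0.002 -0.005 -0.058]
```

View pics/z2.png

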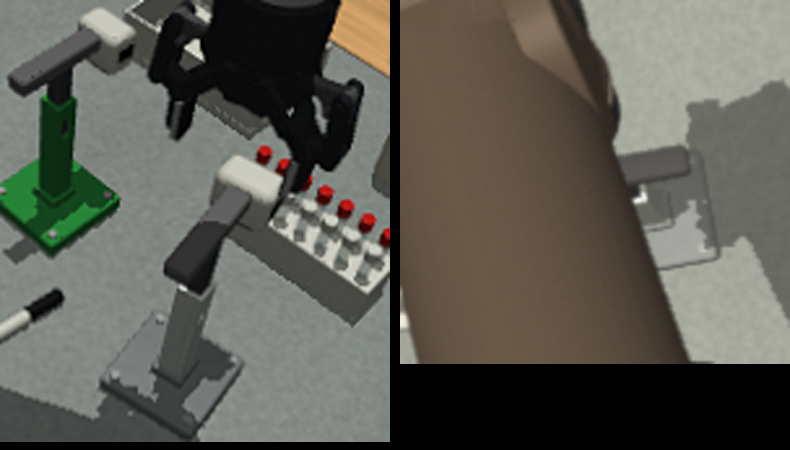

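The open fingers straddle the bar, which lies at about (165–250, 190–280) in the left crop, about 75 mm below them. I'll descend 93 mm and close at low force.

```bash
python3 -m crank '[[[-0.03,-0.02,0.46],[0,0,-0.05],0],[[0,0,0.46],[0,0,0],0],[[0,0,0.46],[0,0,0],0],[[0,0,0.46],[0,0,0],0],[[0,0,0.46],[0,0,0],0],[[0,0,0],[0,0,0],0],[[0,0,0],[0,0,0],0]]' 30
python3 go.py 477 189.5 392 10
python3 -m crank '[[[0,0,0],[0,0,0],0.2],[[0,0,0],[0,0,0],0.4],[[0,0,0],[0,0,0],0.5],[[0,0,0],[0,0,0],0.55],[[0,0,0],[0,0,0],0.6],[[0,0,0],[0,0,0],0.65],[[0,0,0],[0,0,0],0.65],[[0,0,0],[0,0,0],0.65],[[0,0,0],[0,0,0],0.65]]' 30
python3 go.py 477 189.5 392 10
```

```text
time: 3.15
ee_pos: [475.4, 192.8, 392.3]
orientation: [0.996, 0.09, -0.001, 0.0]
force: [0.5, -0.1, 0.5]
grip_width: 0.998
t 3.15 pos [475.4 192.8 392.3] F [ 0.5 -0.1  0.5] w 0.9975300332945659 shift(units) [0.025 0.089 0.008] turn [0.003 0.016 0.043]
time: 3.9
ee_pos: [476.1, 191.5, 392.7]
orientation: [0.996, 0.088, 0.0, 0.0]
force: [0.1, 0.5, 0.1]
grip_width: 0.351
t 3.9 pos [476.1 191.5 392.7] F [0.1 0.5 0.1] w 0.3506269009981683 shift(units) [0.012 0.054 0.018] turn [ 0.   -0.    0.02]
```

```bash
python3 - <<'E'
from h import *
a=snap('scene')
A=cv2.resize(a['frame'][60:210,250:400],None,fx=4,fy=4,interpolation=cv2.INTER_CUBIC)
cv2.imwrite('pics/z3.png',A)
E
```

```text
(no output)
```

View pics/z3.png

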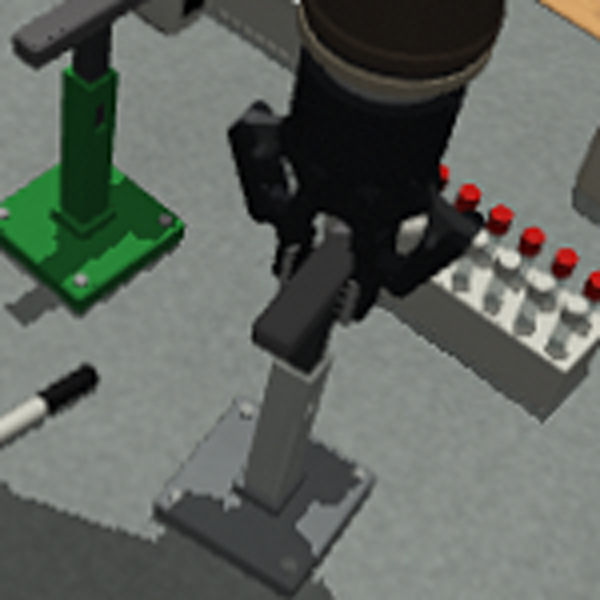

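The pads stand on both sides of the bar (about (250–350, 230–370)), level and centred. Closing fully now.

```bash
python3 -m crank '[[[0,0,0],[0,0,0],0.7],[[0,0,0],[0,0,0],0.8],[[0,0,0],[0,0,0],1],[[0,0,0],[0,0,0],1],[[0,0,0],[0,0,0],1],[[0,0,0],[0,0,0],1],[[0,0,0],[0,0,0],1],[[0,0,0],[0,0,0],1]]' 50
python3 -m crank '[[[0,0,-0.1],[0,0,0],1],[[0,0,-0.1],[0,0,0],1],[[0,0,-0.1],[0,0,0],1],[[0,0,-0.1],[0,0,0],1],[[0,0,-0.1],[0,0,0],1]]'
python3 go.py 477 189.5 392 10
```

```text
time: 4.62
ee_pos: [476.1, 191.6, 392.7]
orientation: [0.996, 0.088, 0.0, -0.0]
force: [-0.4, -0.4, 0.1]
grip_width: 0.272
time: 5.03
ee_pos: [476.1, 191.6, 412.9]
orientation: [0.996, 0.088, -0.0, 0.0]
force: [3.4, 2.0, -11.0]
grip_width: 0.274
t 5.0333 pos [476.1 191.6 412.9] F [  3.4   2.  -11. ] w 0.2740530550749981 shift(units) [0.013 0.055 0.524] turn [0.001 0.001 0.02 ]
```

```bash
python3 -m crank '[[[0,0,-0.12],[0,0,0],1],[[0,0,-0.12],[0,0,0],1],[[0,0,-0.12],[0,0,0],1],[[0,0,-0.12],[0,0,0],1],[[0,0,-0.12],[0,0,0],1],[[0,0,-0.12],[0,0,0],1],[[0,0,-0.12],[0,0,0],1],[[0,0,-0.12],[0,0,0],1],[[0,0,-0.12],[0,0,0],1],[[0,0,-0.12],[0,0,0],1],[[0,0,-0.1],[0,0,0],1],[[0,0,-0.1],[0,0,0],1]]'
python3 go.py 477 189.5 469 10
python3 - <<'E'
from h import *
a=snap('scene')
A=cv2.resize(a['frame'][40:210,280:400],None,fx=3.5,fy=3.5,interpolation=cv2.INTER_CUBIC)
cv2.imwrite('pics/z4.png',A)
E
```

```text
time: 6.03
ee_pos: [476.1, 191.5, 469.3]
orientation: [0.996, 0.088, 0.0, -0.0]
force: [3.0, 1.4, -8.6]
grip_width: 0.276
t 6.0333 pos [476.1 191.5 469.3] F [ 3.   1.4 -8.6] w 0.27581517073974593 shift(units) [0.014 0.053 0.007] turn [-0.001 -0.     0.02 ]
```

View pics/z4.png

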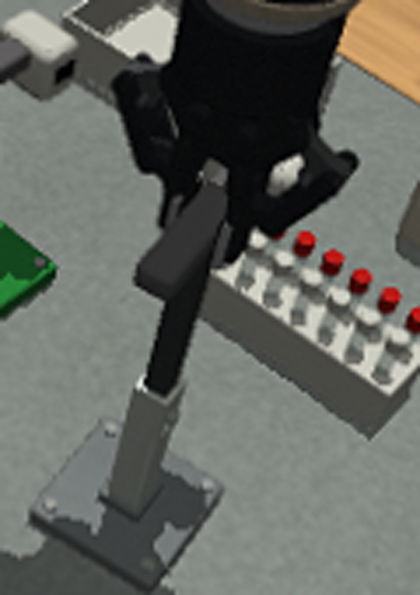

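The mast is well out, with the tube mouth at (158,385), but I can't make out the button on the tube's right face. I'll lift 4 mm more and zoom in.

```bash
python3 -m crank '[[[0,0,-0.05],[0,0,0],1],[[0,0,-0.05],[0,0,0],1],[[0,0,0],[0,0,0],1],[[0,0,0],[0,0,0],1]]'
python3 - <<'E'
from h import *
a=snap('scene')
A=cv2.resize(a['frame'][105:195,285:345],None,fx=6.5,fy=6.5,interpolation=cv2.INTER_CUBIC)
A=np.clip(A*1.6,0,255).astype(np.uint8)
cv2.imwrite('pics/z5.png',A)
E
```

```text
time: 6.42
ee_pos: [476.1, 191.6, 472.0]
orientation: [0.996, 0.088, -0.0, 0.0]
force: [4.4, 1.6, -13.7]
grip_width: 0.275
```

View pics/z5.png

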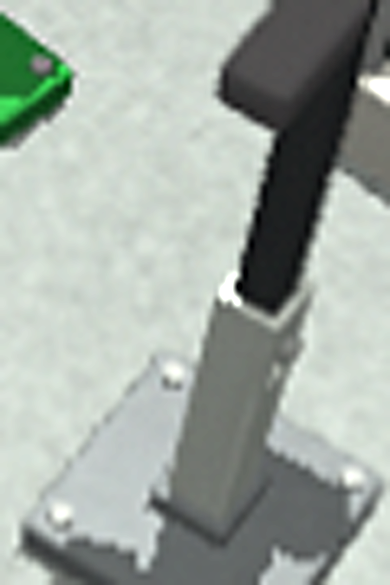

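A bump has appeared on the tube's +x edge at about (292,350), so the button seems to be out. I'll relax the pull, release and rise clear.

```bash
python3 -m crank '[[[0,0,0.05],[0,0,0],1],[[0,0,0],[0,0,0],0.6],[[0,0,0],[0,0,0],0.4],[[0,0,0],[0,0,0],0.2],[[0,0,0],[0,0,0],0],[[0,0,0],[0,0,0],0],[[0,0,0],[0,0,0],0],[[0,0,0],[0,0,0],0],[[0,0,0],[0,0,0],0],[[0,0,0],[0,0,0],0]]'
python3 -m crank '[[[0,0,-0.5],[0,0,0],0],[[0,0,-0.5],[0,0,0],0],[[0,0,-0.5],[0,0,0],0],[[0,0,-0.5],[0,0,0],0],[[0,0,-0.5],[0,0,0],0],[[0,0,0],[0,0,0],0]]'
python3 go.py 477 189.5 469 10
```

```text
time: 7.3
ee_pos: [476.1, 191.6, 470.7]
orientation: [0.996, 0.088, -0.0, -0.0]
force: [0.5, -0.7, -0.2]
grip_width: 1.0
time: 7.8
ee_pos: [476.6, 191.4, 574.4]
orientation: [0.996, 0.088, 0.003, -0.001]
force: [0.5, 0.2, 0.4]
grip_width: 1.001
t 7.8 pos [476.6 191.4 574.4] F [0.5 0.2 0.4] w 1.0006549905606934 shift(units) [-0.014  0.054  2.636] turn [-0.017 -0.044  0.018]
```

```bash
python3 -m crank '[[[0,-0.9,0],[0,0,0],0],[[0,-0.9,0],[0,0,0],0],[[0,-0.9,0],[0,0,0],0],[[0,-0.9,0],[0,0,0],0],[[0,-0.9,0],[0,0,0],0],[[0,-0.9,0],[0,0,0],0],[[0,0,0],[0,0,0],0],[[0,0,0],[0,0,0],0]]'
python3 - <<'E'
from h import *
a=snap('scene');b=snap('top')
A=cv2.resize(a['frame'][75:205,285:365],None,fx=4.5,fy=4.5,interpolation=cv2.INTER_CUBIC)
B=cv2.resize(b['frame'][130:215,115:200],None,fx=5,fy=5,interpolation=cv2.INTER_CUBIC)
c=np.zeros((590,800,3),np.uint8);c[:A.shape[0],:A.shape[1]]=A;c[:B.shape[0],370:370+B.shape[1]]=B[:,:430]
cv2.imwrite('pics/z6.png',np.clip(c*1.4,0,255).astype(np.uint8))
# dish change vs. first pictures
o=cv2.imread('pics/t0.png');n=cv2.resize(b['frame'],(800,600),interpolation=cv2.INTER_CUBIC)
print(np.abs(o[170:260,510:620].astype(int)-n[170:260,510:620]).mean())
E
```

```text
time: 8.47
ee_pos: [437.0, 406.7, 569.2]
orientation: [0.996, 0.091, -0.001, 0.001]
force: [0.5, -0.5, -0.1]
grip_width: 1.001
0.9992592592592593
```

View pics/z6.png

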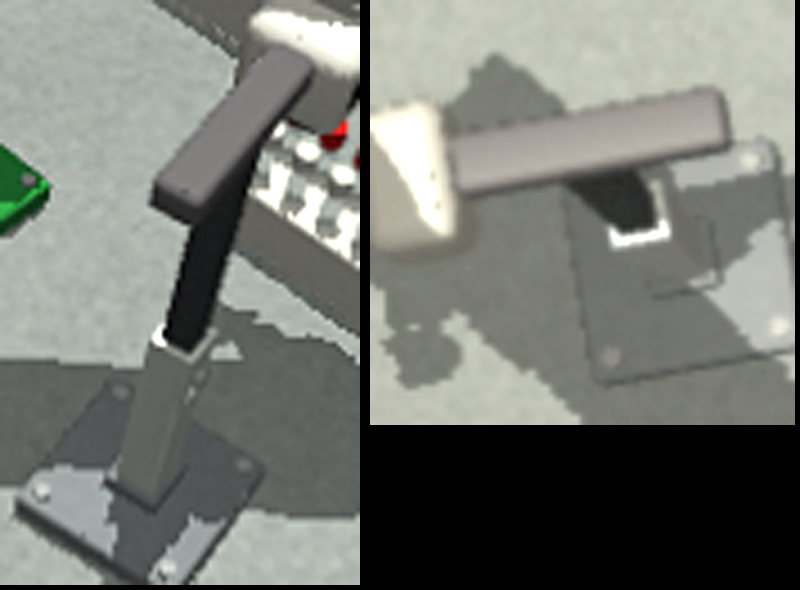

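The mast is up and the button bump shows past the tube's +x edge at (200,378). Next: heights of the bar and the bump.

```bash
python3 - <<'E'
from h import *
a=snap('scene');b=snap('top')
S=lambda X,Y:ray(a,285+X/4.5-.4,75+Y/4.5-.4)
P=lambda X,Y:ray(b,115+(X-370)/5-.4,130+Y/5-.4)
for q,r in(((153,186),(728,143)),((262,60),(460,192)),((318,72),(452,143)),((203,205),(722,90))): print(tri(S(*q),P(*r)))
# bump: point with local y=0 (vertical plane through the stand axis containing stand x)
n=np.array([-.17,.985,0]);c0=np.array([477,189.5,0])
for q in((200,378),(207,366),(195,390),(213,338)):
    c,w=S(*q); t=((c0-c)@n)/(w@n); p=c+w*t; print('bump',p.round(1),'local x',((p-c0)@np.array([.985,.17,0])).round(1))
E
```

```text
(array([475.18046896, 130.71297702, 324.72893411]), np.float64(1.0931854027751644))
(array([456.91535217, 231.45890829, 316.27090049]), np.float64(4.701327238867175))
(array([478.12686864, 236.92265343, 320.03463623]), np.float64(3.359870978897327))
(array([496.2371561 , 134.06407277, 327.85540489]), np.float64(4.860787976764878))
bump [491.  191.9 140.4] local x 14.2
bump [492.6 192.2 152.8] local x 15.9
bump [490.3 191.8 128.6] local x 13.5
bump [491.3 192.  176.3] local x 14.5
```

```bash
python3 - <<'E'
from h import *
a=snap('scene')['frame']
o=cv2.resize(cv2.imread('pics/s0.png'),(512,384),interpolation=cv2.INTER_AREA)
f=lambda i:cv2.resize(i[140:185,305:340],None,fx=11,fy=11,interpolation=cv2.INTER_CUBIC)
cv2.imwrite('pics/z7.png',np.clip(np.hstack([f(o),f(a)])*1.5,0,255).astype(np.uint8))
E
```

```text
(no output)
```

View pics/z7.png

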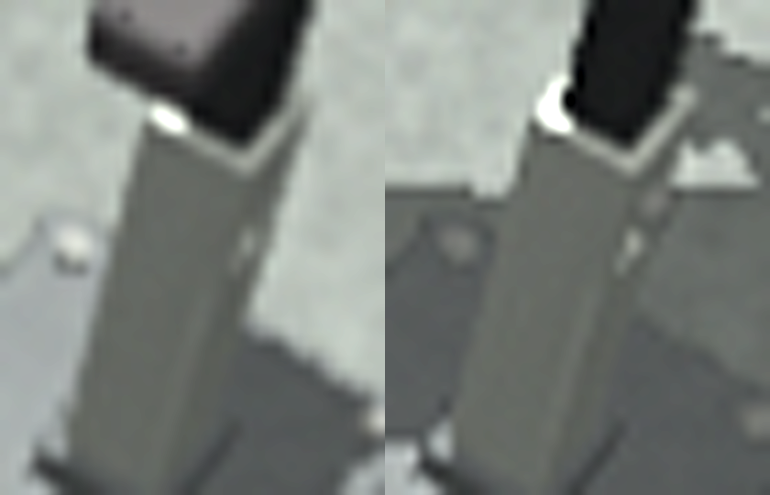

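Compared with the start (left), a new steel disc stands out of the tube's +x face at (655,200), above the slot's bright edge at (630,245). That is the button, and the dish region is unchanged. Handing in.

```bash
python3 - <<'E'
from h import *
s=ctrl.observe();print(s['time'],s['force'].round(1));print(ctrl.job_done())
E
```

```text
8.7167 [0.2 0.  0. ]
the job is handed in; nothing more can be done
None
```

I gripped the scanner stand's crossbar at its centre, pulled the mast straight up about 79 mm, let go, and moved the arm up and aside. I handed the job in at 8.7 s of the 38 s allowed.

**Mast height:** The bar's top face rose from about 246 mm to about 322 mm, which puts the mast roughly 96 to 100 mm out, past the 90 mm click. The four corner heights ranged from 316 to 328 mm, and their rays missed each other by up to 5 mm. My estimate is good to only a few millimetres.

**Lock button:** A steel disc that was not there before stands out of the slot on the tube's +x face. I judged this by eye only; I did not measure how far the button is out or press down to test the lock.

**Other checks:** The pull took about 9 to 14 N, and the wrist force was near zero after release, so the robot was touching nothing. The dish area in the top view looks unchanged from the start.

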